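# Load a ball valve into the test cradle and open it

### The arm

A 7-joint arm with a two-finger parallel gripper is mounted at the origin on a cart in front of the work surface, level with it; the furniture and walls round the work are solid. World frame = base frame: x ahead of the robot, y to its left, z up, the work surface at z = 0. Lengths are in m, angles in degrees, forces in N, time in s.
With the tool pointing down it reaches from about 0.425 to 0.825 m from the base axis. Payload 3.6 kg.
Tool frame: the origin (TCP) lies on the mounting face of the last link; the fingertips stand 173 mm ahead of it and the grasp point (between the pads) lies 155 mm ahead of it; z points along the fingers, y is the line along which they close (so a half turn about z gives the same grasp; the last joint's range is limited). The gripper opens to 85 mm and grips with 20 to 120 N. Pads are 22 mm wide; open, the fingers measure 114 mm over their backs; the gripper's body (76 mm by 85 mm) begins 54 mm behind the grasp point. The pads swing forward as they close: fully open they stand 13 mm farther back than shut.
Start: joints at [70.101, 35.231, -0.722, 81.555, 0.464, 63.22, -2.315], TCP at [0.205, -0.617, 0.405] pointing down, gripper open.
Joint ranges: [-178.69, 178.69], [-17.37, 117.87], [-77.05, 75.6], [15.02, 138.74], [-78.02, 258.01], [0.78, 113.62], [-162.83, 162.83]. Speed limits (degrees/s): [159.86, 159.86, 180, 180, 180, 180, 180].

### API

Orientations are given as a 3x3 rotation matrix whose columns are the frame's x, y, z axes.
In Python, from rig import env gives the robot as it stands.
- The arm moves only by the tool drive_tool, never from a script. Its argument "increments" is a list of rows, each a list of 2 entries, a list of its own where there are three numbers: the shift along the tool's x, y, z in cm, then the turn about the tool's z in degrees. A call has 1 to 20 rows; each row shifts and turns the commanded pose from where the row before left it, along the tool's axes as they then stand; what a row does not reach is not made up. A row lasts 1/8 s, in which the tool goes at most 62.5 mm and 10.7 degrees, less where a joint would pass 70% of its speed; a pose out of reach is approached as far as the arm can. A call with a gripper value outside its range is refused whole. "grip" is the closure, from 0 (fully open) to 1 (shut), set as the call begins (left out, the last holds). The fingers move at their own pace and stop on an object; "force" is the grip in N (left out, the last holds). Time passes only in rows, so rows that do not move let the fingers close. It gives the time, the measured TCP pose, the force, the opening and the grip force at its end, in the units of the state.
- env.get_state(): the state, without advancing time (a new reading comes with each control period).
- env.read_camera(name): name is "side" or "top"; returns the picture (384x512x3 uint8, red, green, blue); there is no depth.
- env.camera_info(name): a dict with "fx", "fy", "cx", "cy" (pixels), "dist" ([k1, k2, p1, p2, k3] as OpenCV has them; the pictures are not rectified), "R" (3x3) and "t" (3): a world point X has camera coordinates R X + t. Camera axes: x right, y down, z forward; pixel columns grow to the right and rows downward; lengths in m; the calibration is good to about 2 mm. A picture is of the moment at which its call begins. camera_info takes no time and is no camera call.
- env.job_done(): hands the job in; it is judged then, once.
The state is a dict: "clock": time; "joint_pos": joint angles; "qd": joint speeds; "tau": joint torques, N m; "tool_pos": TCP position; "tcp_rot": TCP orientation; "ft_force": force on the tool from outside, world axes, zero at the start; "moment": the same for the moment, N m; "opening": finger opening in m; "gripper_force": force on a finger pad.
Only numpy, scipy, OpenCV 4.12 (cv2) and the standard library are available. Lean on these libraries where they do the work, as an engineer would, in place of code of your own. Each camera call takes 0.05 s, during which the arm holds its last target. There are 200 camera calls.

### The job

Push the brass ball valve along the bench and in between the two steel jaws of the test cradle, the way it already faces, until it is fully home against the black rubber seal of the cradle's port block. Then, with the valve held there by the jaws, push the red lever round with a fingertip until it lies in line with the valve, fully open. Only push, and not hard: do not grip, lift or tip the valve or open it before it is home, and leave the other things on the bench where they are.

Things in the scene. Friction and masses are not known exactly. Their poses are not given: they have to be found in the camera images.
- valve: Brass ball valve lying loose on the bench, 0.19 kg: two hexagons 36 mm wide (x), 32 mm tall, joined by a rounder body 27 mm wide. Origin on its underside below the pipe axis, which runs along its own y at z = 16 mm; z up. Flat ends at y = -20 mm (goes in first) and +42 mm (push here). Hexagons y = -20 to -6 and 28 to 42 mm. Outside the jaws the whole valve turns when its lever is pushed.
- push_end (a point): Centre of the valve's rear end face (y = +42 mm, z = 16 mm in the valve's frame), the end to push on. The valve starts 12 to 18 cm out from its home along the cradle's +y and 2 to 6 cm to the cradle's -x side (the robot's side), turned up to 0.45 rad from the cradle.
- valve_lever (a joint): Angle of the red lever, rad. 1.57 = shut: crosswise, pointing along the valve's +x (away from the robot). 0 = fully open: in line, pointing along the valve's -y (over the port block when home). Stops at both ends; starts between 1.3 and 1.57; opens clockwise seen from above; stays where left. Turning takes 0.05 N m and a little more when fast: 1 to 3 N near the tip.
- lever_pivot (a point): The lever's pivot on top of the valve's stem: x = 0, y = 11 mm, z = 43 mm in the valve's frame.
- lever_tip (a point): A point on the red lever, 49 mm from its pivot and 5 mm short of its free end. The lever is a flat strip 12 mm wide, 2.5 mm thick, 43 to 46 mm above the valve's underside; when shut it stands out over the cradle's +x jaw.
- cradle: Valve test cradle fixed to the bench: two steel jaws 24 mm wide (the -x one 34, the +x one 24 mm tall) beside a channel along its own y, open to the bench. Clear gap 39 mm, x = -19.5 to 19.5 mm, straight from y = -18 to 26 mm, then round noses (radius 12 mm) to y = 38 mm; low runners (6 mm tall) at its foot leave 27 mm for the valve's underside. Feet reach x = +-58 mm. A valve that is home has the cradle's position and axes.
- keeper (a point): Middle of the edge of the dark keeper plate on top of the -x jaw (x = -7 mm, y = 11 mm, z = 36 mm in the cradle's frame). The plate is 5 mm thick, z = 34 to 39 mm, y = -17 to 24 mm (screw heads to 45 mm), and reaches over the valve's hexagons; the valve's stem (11 mm thick) runs along its edge, which stops the valve from rolling over when the lever is pushed.
- mouth (a point): Middle of the channel's mouth between the jaws' round noses: x = 0, y = 38 mm, z = 16 mm in the cradle's frame. The valve enters here, moving along the cradle's -y; when it is home its rear end stands 4 mm outside the noses.
- seal (a point): Centre of the seal face, a black rubber disc 31 mm across: x = 0, y = -20 mm, z = 16 mm in the cradle's frame. It sits on the aluminium port block, 76 mm wide, 28 mm tall (screw heads 34 mm), y = -24 to -116 mm, which bears a round gauge, dial up, 44 mm across, centred at y = -85 mm, top at 44 mm.
- nipple_big: brass hose nipple, the bigger of two, 59 x 31 x 27 mm, lying on its side near the cradle; origin: centre of its underside. Bystander.
- nipple_small: brass hose nipple, the smaller of two, 46 x 24 x 21 mm, lying on its side near the cradle; origin: centre of its underside. Bystander.
- glue_bottle: small white adhesive bottle, 25 mm across, 80 mm tall, standing; origin: centre of its underside. Bystander.
- tub_small: white lidded tub, 64 mm across, 66 mm tall, standing; origin: centre of its underside. Bystander.
- driver: screwdriver with a red handle, 200 x 26 x 26 mm, lying along its x axis; origin: middle of its underside. Bystander.
- marker_pen: highlighter pen, 135 x 19 x 20 mm, lying along its x axis; origin: middle of its underside. Bystander.
There are look-alikes about, which are no part of the job. What is meant by the valve is not blue, and is the larger of those in its own colour.

How it is judged (in metres and radians):
On the way, in this order (a step that is already met when the one before it is completed fails the run):
1. the valve is fully home between the jaws, its lever still shut (y of valve in the frame of cradle between -0.004 and 0.004 m and x of valve in the frame of cradle between -0.006 and 0.006 m and z of valve in the frame of cradle below 0.005 m and angle between the y axis of valve and the y axis of cradle, either way round below 0.18 rad and angle between valve's own z axis and vertical below 0.22 rad and value of joint valve_lever above 1.1 rad), for 0.2 s.
2. the lever is turned to fully open with the valve in the jaws (y of valve in the frame of cradle between -0.004 and 0.004 m and x of valve in the frame of cradle between -0.006 and 0.006 m and z of valve in the frame of cradle below 0.005 m and angle between the y axis of valve and the y axis of cradle, either way round below 0.18 rad and angle between valve's own z axis and vertical below 0.22 rad and value of joint valve_lever below 0.1 rad), for 0.2 s.
At the end, for the whole second after the job is handed in: The valve rests between the jaws, its end within 4 mm of the seal (6 mm sideways, 0.18 rad), not rolled over (tilt under 0.22 rad), and its lever is within 0.1 rad of fully open (all of step 2 and linear speed of valve below 0.01 m/s); the robot touches nothing.
It fails at once if the valve is lifted off the bench (height (world z) of valve above 0.01 m).
It fails at once if the valve is gripped or pushed hard (over 35 N) (contact force between the fingers and valve above 35 N).
It fails at once if the valve is tipped (angle between valve's own z axis and vertical above 0.4 rad).
It fails at once if the lever is opened before the valve is home (value of joint valve_lever below 0.9 rad and y of valve in the frame of cradle above 0.008 m).
It fails at once if another thing on the bench is disturbed (distance of any of nipple_big, nipple_small, glue_bottle, tub_small, driver, marker_pen from where it was at the start of the episode above 0.02 m).
It also fails if it takes over 67 s, if anything falls off the work surface, if the arm or the gripper's body presses on something with over 40 N, if the wrist force passes 120 N, or if a joint passes its speed limit or range.

## Working session

There is one attempt and no reset: what is moved stays moved. The work goes in short steps, Python scripts to look and compute and a tool call to move; the robot and the scene stay as the last step left them, time stands still between calls to the robot, and variables do not carry over. Pictures are saved under pics/ and viewed, at most 10 in all, crops included, and the job is handed in when it is done.

Besides the shell and the picture viewer there is one more tool, called after "Request:" by a JSON object that holds its "op" and its "data", one argument or row to a line. drive_tool: Moves the arm, as the interface text tells. Its arguments: {"type":"object","properties":{"increments":{"type":"array"},"grip":{"type":"number"},"force":{"type":"number"}},"required":["increments"]}

```bash
mkdir -p pics
python3 - <<'E'
from rig import env
import cv2,numpy as np
for n in("top","side"):
    im=env.read_camera(n); cv2.imwrite(f"pics/{n}0.png",cv2.resize(im[:,:,::-1],(800,600),interpolation=cv2.INTER_CUBIC)); np.save(f"pics/{n}0.npy",im)
    i=env.camera_info(n); print(n,{k:np.round(v,3).tolist() for k,v in i.items()})
s=env.get_state(); print(s['clock'],s['tool_pos'],np.round(s['tcp_rot'],3).tolist())
E
```

```text
top {'fx': 464.871, 'fy': 464.871, 'cx': 260.007, 'cy': 192.632, 'dist': [-0.056, 0.0, 0.0, 0.0, 0.0], 'R': [[0.015, -1.0, 0.004], [-0.988, -0.015, -0.153], [0.153, -0.002, -0.988]], 't': [-0.015, 0.53, 1.324]}
side {'fx': 436.094, 'fy': 436.094, 'cx': 263.456, 'cy': 194.536, 'dist': [-0.132, 0.0, 0.0, 0.0, 0.0], 'R': [[0.879, -0.477, -0.002], [-0.179, -0.326, -0.928], [0.442, 0.816, -0.372]], 't': [-0.435, 0.134, 1.281]}
0.1 [ 0.20489234 -0.61654827  0.40362604] [[0.949, 0.315, -0.001], [0.315, -0.949, 0.002], [-0.0, -0.002, -1.0]]
```

View pics/top0.png

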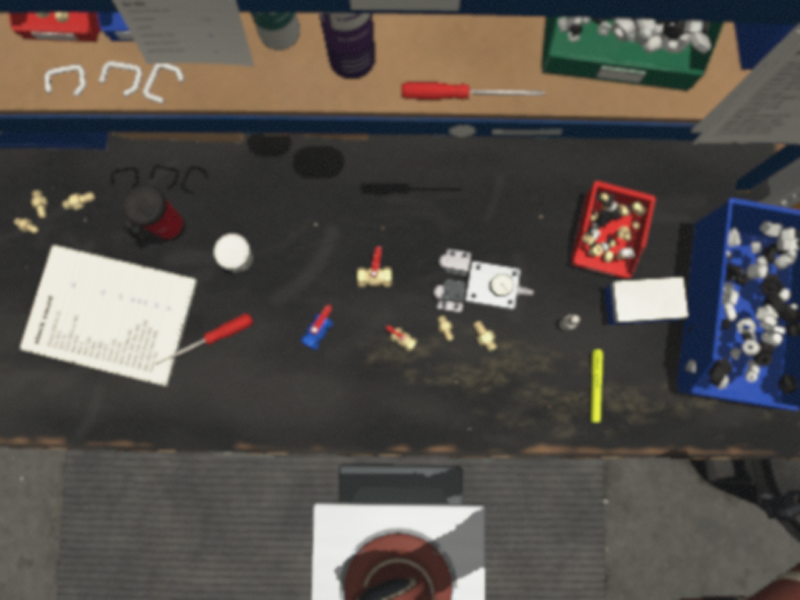

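View pics/side0.png

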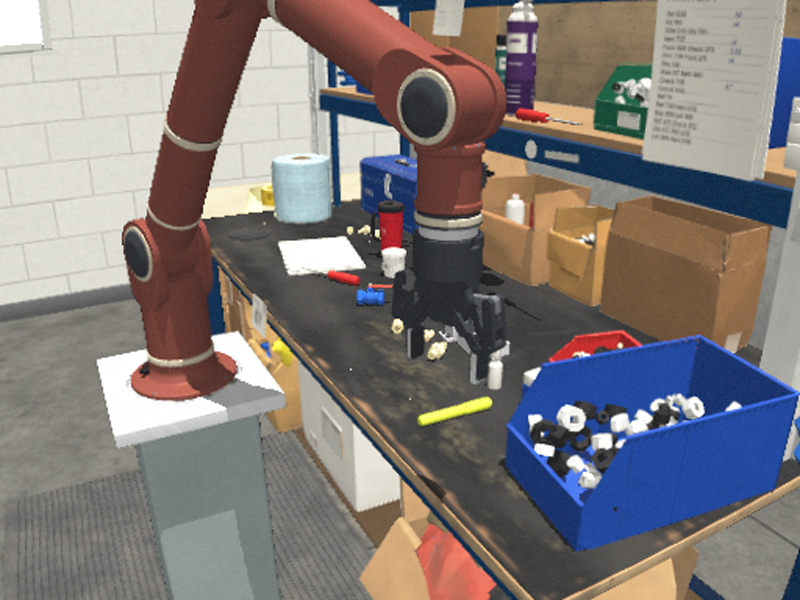

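The candidates are the brass valve at (375,272), a smaller brass one at (402,338) and a blue one at (317,327). The one at (375,272) fits: it is brass, the larger, and its lever points away from the robot. The cradle is at about (455,282), with its mouth facing left. I'll confirm with an enlarged crop.

Run:
```python
import cv2,numpy as np
im=np.load("pics/top0.npy")
c=im[145:235,215:345][:,:,::-1]; cv2.imwrite("pics/crop0.png",cv2.resize(c,None,fx=6,fy=6,interpolation=cv2.INTER_CUBIC))
```

```text
(no output)
```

View pics/crop0.png

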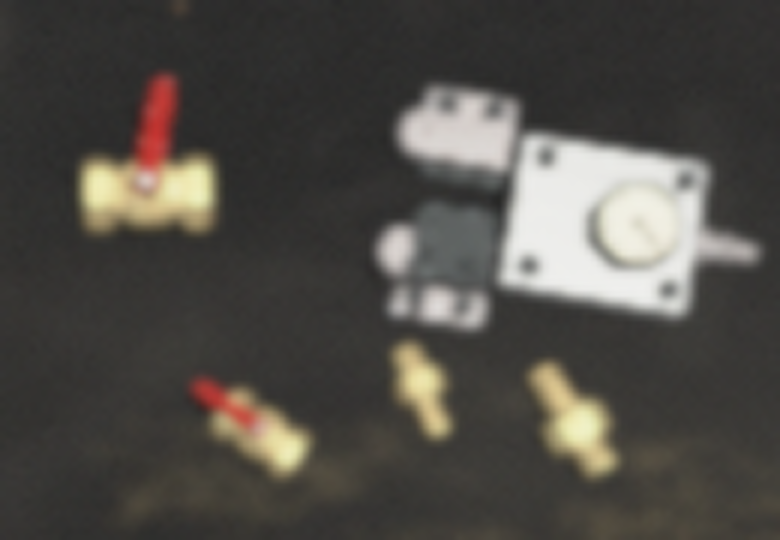

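The crop confirms the bigger brass valve at crop (148,192), its lever pointing up to (165,78). The cradle mouth faces left, with the port block corners at (530,133), (708,160), (688,317) and (500,285). Next I fit both poses.

```bash
cat > h.py <<'E'
from rig import env
import cv2,numpy as np
from scipy.optimize import least_squares
def proj(n,P):
    i=env.camera_info(n); K=np.array([[i['fx'],0,i['cx']],[0,i['fy'],i['cy']],[0,0,1.]])
    return cv2.projectPoints(np.asarray(P,float),cv2.Rodrigues(np.array(i['R'],float))[0],np.array(i['t'],float),K,np.array(i['dist'],float))[0][:,0]
def tf(p,L):
    L=np.asarray(L,float); c,s=np.cos(p[2]),np.sin(p[2])
    return np.c_[p[0]+c*L[:,0]-s*L[:,1],p[1]+s*L[:,0]+c*L[:,1],L[:,2]]
def fit(n,L,px,p0):
    r=least_squares(lambda p:(proj(n,tf(p,np.array(L)/1000))-px).ravel(),p0,loss='soft_l1',x_scale=[.01,.01,.1])
    return r.x,r.fun.reshape(-1,2)
def uncrop(c,o=(215,145),f=6): return (np.array(c)+.5)/f-.5+np.array(o)
def rel(c,v): # v in frame of c
    a=c[2]; d=np.array(v[:2])-c[:2]
    return np.r_[np.cos(a)*d[0]+np.sin(a)*d[1],-np.sin(a)*d[0]+np.cos(a)*d[1],v[2]-a]
VL=[(-18,42,16),(18,42,16),(18,-20,16),(-18,-20,16),(0,11,45)]
E
python3 - <<'E'
from h import *
CL=[(38,-24,28),(38,-116,28),(-38,-116,28),(-38,-24,28),(31.5,38,22),(-31.5,38,32),(0,-85,44)]
c,r=fit("top",CL,uncrop([(527,132),(709,160),(688,318),(499,285),(398,130),(377,250),(637,223)]),[.6,-.1,0])
print(np.round(c,4),np.round(r,1).tolist())
v,r=fit("top",VL,uncrop([(86,234),(81,158),(214,155),(214,231),(147,182)]),[.6,.05,0])
print(np.round(v,4),np.round(r,1).tolist()); print(rel(c,v))
np.save("c.npy",c)
for nm,q in dict(small=(250,430),nipS=(422,390)).items(): print(nm,fit("top",[(0,0,10)],uncrop([q]),[.5,0,0])[0])
# driver-side pushing targets: side push pre-contact
print(tf(c,[(-.029,.14,0),(0,.042+.0,0)]))
E
```

```text
[ 0.577  -0.1025 -0.149 ] [[-0.5, 0.5], [-0.4, 0.8], [-0.5, -0.7], [0.4, -0.3], [0.2, -0.0], [0.5, -0.2], [0.3, 0.0]]
[0.5808 0.0441 0.0419] [[0.3, -0.5], [0.9, 0.4], [-0.7, 0.4], [-0.4, -0.5], [-0.1, 0.2]]
[-0.01802301  0.14552782  0.19086397]
small [0.46310722 0.00261394 0.        ]
nipS [ 0.48440146 -0.08270465  0.        ]
[[ 0.56914395  0.04023919  0.        ]
 [ 0.58327914 -0.06097937  0.        ]]
```

Cradle at (0.577, -0.1025), -8.5°. The valve in its frame is at (-18, 145) mm, turned 0.19 rad, which matches the description. First I'll push it sideways with both fingertips, one on each hexagon, aligned to the cradle. Then I'll push from the rear with the fingers shut.

Request:
{"op": "drive_tool", "data": {
  "increments": [
    [[3.3, -3.37, 0], 0],
    [[3.3, -3.37, 0], 0],
    [[3.3, -3.37, 0], 0],
    [[3.3, -3.37, 0], 0],
    [[3.3, -3.37, 0], 0],
    [[3.3, -3.37, 0], 0],
    [[3.3, -3.37, 0], 0],
    [[3.3, -3.37, 0], 0],
    [[3.3, -3.37, 0], 0],
    [[3.3, -3.37, 0], 0],
    [[3.3, -3.37, 0], 0],
    [[3.3, -3.37, 0], 0],
    [[3.3, -3.37, 0], 0],
    [[3.3, -3.37, 0], 0],
    [[3.3, -3.37, 0], 0],
    [[3.3, -3.37, 0], 0],
    [[0, 0, 0], 9],
    [[0, 0, 0], 9],
    [[0, 0, 0], 9],
    [[0, 0, 0], 0]
  ],
  "grip": 0.65
}}

```text
clock: 2.6
tool_pos: [0.5358, 0.0616, 0.4043]
tcp_rot: [[0.989, -0.148, -0.001], [-0.148, -0.989, -0.0], [-0.001, 0.001, -1.0]]
ft_force: [-0.0, 0.2, -0.7]
opening: 0.0302
gripper_force: 0.0
```

Request:
{"op": "drive_tool", "data": {
  "increments": [
    [[0, 0, 3.5], 0],
    [[0, 0, 3.5], 0],
    [[0, 0, 3.5], 0],
    [[0, 0, 3.5], 0],
    [[0, 0, 3.5], 0],
    [[0, 0, 2.5], 0],
    [[0, 0, 1.2], 0],
    [[0, 0, 1.0], 0],
    [[0, 0, 0], 0]
  ]
}}

```text
clock: 3.72
tool_pos: [0.5361, 0.0614, 0.1827]
tcp_rot: [[0.989, -0.149, -0.0], [-0.149, -0.989, 0.0], [-0.0, -0.0, -1.0]]
ft_force: [-0.6, 0.0, -0.1]
opening: 0.0297
gripper_force: 0.0
```

Run:
```python
from h import *
im=env.read_camera("side")
p=proj("side",[[.55,.05,.02]])[0].astype(int); print(p)
x,y=max(p[0]-55,0),max(p[1]-45,0)
cv2.imwrite("pics/s1.png",cv2.resize(im[y:y+85,x:x+120][:,:,::-1],None,fx=6,fy=6,interpolation=cv2.INTER_CUBIC)); print(x,y)
```

```text
[270 194]
215 149
```

View pics/s1.png

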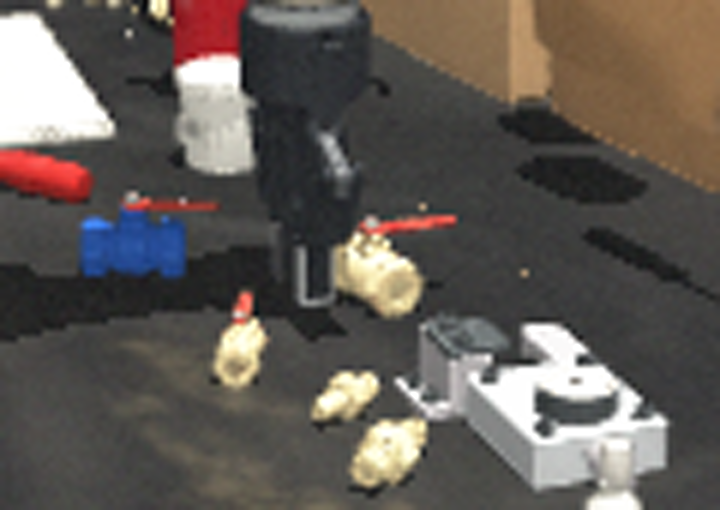

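The fingers (at (315,280)) stand beside the valve on the robot's side and clear of it. Next is the sideways push of 36 mm.

Request:
{"op": "drive_tool", "data": {
  "increments": [
    [[0.3, 0, 0], 0],
    [[0.3, 0, 0], 0],
    [[0.3, 0, 0], 0],
    [[0.3, 0, 0], 0],
    [[0.3, 0, 0], 0],
    [[0.3, 0, 0], 0],
    [[0.3, 0, 0], 0],
    [[0.3, 0, 0], 0],
    [[0.3, 0, 0], 0],
    [[0.3, 0, 0], 0],
    [[0.3, 0, 0], 0],
    [[0.3, 0, 0], 0],
    [[0, 0, 0], 0]
  ]
}}

```text
clock: 5.4
tool_pos: [0.572, 0.0559, 0.1828]
tcp_rot: [[0.989, -0.15, 0.001], [-0.15, -0.989, 0.0], [0.001, -0.0, -1.0]]
ft_force: [-0.1, 0.3, -0.6]
opening: 0.0297
gripper_force: 0.2
```

Request:
{"op": "drive_tool", "data": {
  "increments": [
    [[-0.5, 0, 0], 0],
    [[-2, 0, 0], 0],
    [[0, 0, -4], 0],
    [[0, 0, -4], 0],
    [[-3, -4, 0], 0],
    [[-3, -4, 0], 0],
    [[0, -4, 0], 0],
    [[0, 0, 0], 0]
  ],
  "grip": 1.0
}}

```text
clock: 6.4
tool_pos: [0.5049, 0.1918, 0.2631]
tcp_rot: [[0.99, -0.142, 0.002], [-0.142, -0.99, 0.004], [0.001, -0.004, -1.0]]
ft_force: [-0.3, -0.2, 0.2]
opening: -0.0001
gripper_force: 0.0
```

Run:
```python
from h import *
im=env.read_camera("top"); np.save("pics/top1.npy",im)
c=im[145:235,215:345][:,:,::-1]; cv2.imwrite("pics/crop1.png",cv2.resize(c,None,fx=6,fy=6,interpolation=cv2.INTER_CUBIC))
s=env.get_state();print(s['tool_pos'])
```

```text
[0.50513527 0.18908053 0.26286993]
```

View pics/crop1.png

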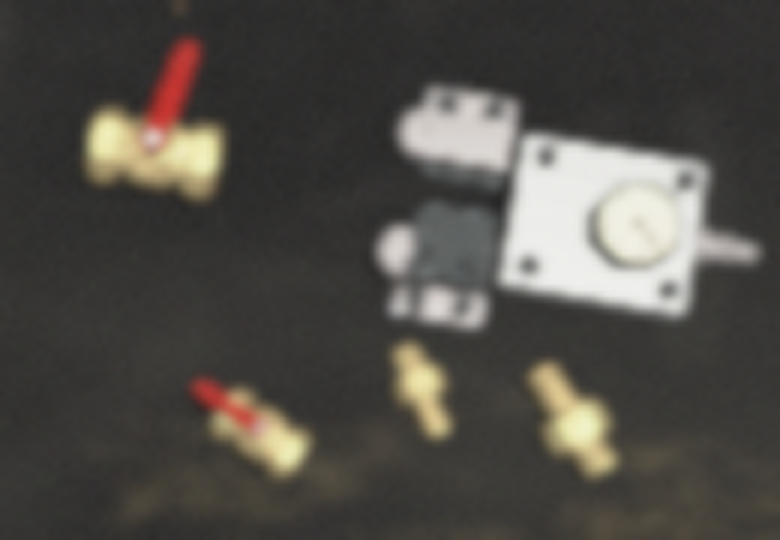

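The valve now lies parallel to the cradle, rear corners at (92,107) and (87,183), front corners at (224,125) and (212,199), pivot at (152,137). The lever is still shut.

Run:
```python
from h import *
c=np.load("c.npy"); s=env.get_state()
v,r=fit("top",VL,uncrop([(86,183),(92,107),(224,125),(212,199),(152,137)]),[.6,.05,-.15])
print(np.round(v,4),np.round(r,1).tolist(),rel(c,v))
print("tool in cradle",rel(c,np.r_[s['tool_pos'][:2],0])[:2], np.degrees(np.arctan2(s['tcp_rot'][1][0],s['tcp_rot'][0][0])))
```

```text
[ 0.6004  0.0422 -0.1129] [[0.3, -0.6], [0.9, 0.5], [-0.7, 0.1], [-0.3, -0.6], [-0.1, 0.6]] [0.00163102 0.14659966 0.03604751]
tool in cradle [-0.11438869  0.27769397] -8.406140263605106
```

Request:
{"op": "drive_tool", "data": {
  "increments": [
    [[3, 2.2, 0], 0],
    [[3, 2.2, 0], 0],
    [[3, 2.2, 0], 0],
    [[2.5, 0, 0], 0],
    [[0, 0, 0], 10],
    [[0, 0, 0], 10],
    [[0, 0, 0], 10],
    [[0, 0, 0], 10],
    [[0, 0, 0], 10],
    [[0, 0, 0], 10],
    [[0, 0, 0], 10],
    [[0, 0, 0], 10],
    [[0, 0, 0], 10],
    [[0, 0, 0], 0],
    [[0, 0, 0], 0]
  ]
}}

```text
clock: 8.32
tool_pos: [0.6091, 0.1042, 0.2624]
tcp_rot: [[-0.148, -0.989, -0.001], [-0.989, 0.148, -0.0], [0.0, 0.001, -1.0]]
ft_force: [0.0, 0.6, -0.5]
opening: 0.0001
gripper_force: 0.0
```

```bash
cat > w.py <<'E'
from h import *
c=np.load("c.npy"); s=env.get_state()
print(s['clock'],"tool in cradle mm",rel(c,np.r_[s['tool_pos'][:2],0])[:2]*1000,s['tool_pos'][2],"xdir vs cradle -y deg", np.degrees(np.arctan2(s['tcp_rot'][1][0],s['tcp_rot'][0][0])-c[2])+90)
E
python3 w.py
```

```text
8.325 tool in cradle mm [  1.03463014 209.23212482] 0.2624105578816878 xdir vs cradle -y deg 0.008744534855651409
```

Request:
{"op": "drive_tool", "data": {
  "increments": [
    [[0, 0, 3], 0],
    [[0, 0, 3], 0],
    [[0, 0, 1.5], 0],
    [[0, 0, 0.5], 0],
    [[0, 0, 0], 0]
  ]
}}

```text
clock: 8.95
tool_pos: [0.6097, 0.1045, 0.1833]
tcp_rot: [[-0.15, -0.989, 0.001], [-0.989, 0.15, 0.001], [-0.001, -0.001, -1.0]]
ft_force: [-0.6, -0.7, -0.4]
opening: 0.0001
gripper_force: 0.0
```

Request:
{"op": "drive_tool", "data": {
  "increments": [
    [[0.3, 0, 0], 0],
    [[0.3, 0, 0], 0],
    [[0.3, 0, 0], 0],
    [[0.4, 0, 0], 0],
    [[0.5, 0, 0], 0],
    [[0.5, 0, 0], 0],
    [[0.5, 0, 0], 0],
    [[0.5, 0, 0], 0],
    [[0.5, 0, 0], 0],
    [[0.5, 0, 0], 0],
    [[0.5, 0, 0], 0],
    [[0.5, 0, 0], 0],
    [[0.5, 0, 0], 0],
    [[0.5, 0, 0], 0],
    [[0.5, 0, 0], 0],
    [[0.5, 0, 0], 0],
    [[0.4, 0, 0], 0],
    [[0.3, 0, 0], 0],
    [[0, 0, 0], 0]
  ]
}}

```text
clock: 11.32
tool_pos: [0.5972, 0.0251, 0.1827]
tcp_rot: [[-0.15, -0.989, -0.0], [-0.989, 0.15, -0.001], [0.001, 0.0, -1.0]]
ft_force: [-0.2, 0.7, -0.5]
opening: 0.0003
gripper_force: 0.0
```

```bash
python3 w.py
python3 - <<'E'
from h import *
im=env.read_camera("top"); im2=env.read_camera("side")
a=cv2.resize(im[145:235,225:315][:,:,::-1],(540,540),interpolation=cv2.INTER_CUBIC)
cv2.imwrite("pics/crop2.png",np.hstack([a[:, :400],cv2.resize(im2[160:240,250:309][:,:,::-1],(398,540),interpolation=cv2.INTER_CUBIC)]))
E
```

```text
11.325 tool in cradle mm [  0.95428415 129.23354035] 0.18265981931915437 xdir vs cradle -y deg -0.12088140826779181
```

View pics/crop2.png

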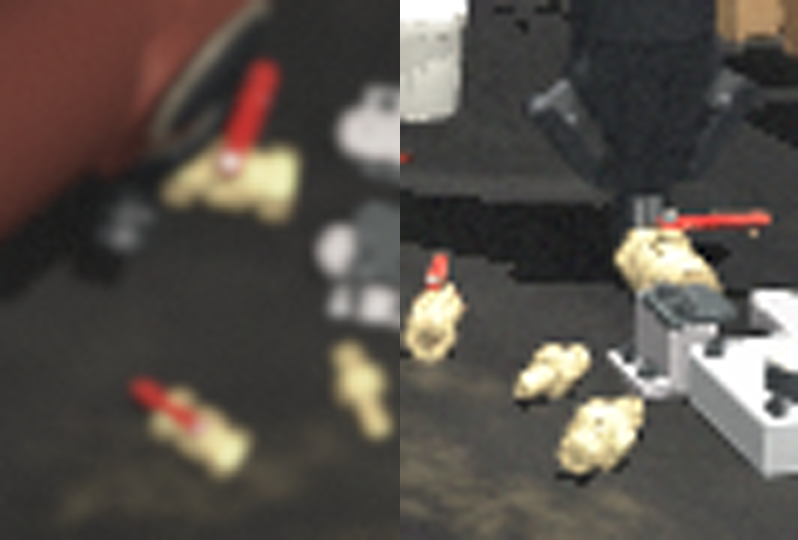

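The valve is just ahead of the fingers. Left panel: pivot (229,160), front corners (300,150) and (288,220). I'll check that it is centred.

Run:
```python
from h import *
c=np.load("c.npy")
v,r=fit("top",[VL[2],VL[3],VL[4]],uncrop([(300,147),(288,221),(229,160)],(225,145)),[.6,.0,-.15])
print(np.round(r,1).tolist(),rel(c,v))
for dx in(0,.005): print(((proj("top",tf(c,[(dx,.0872,.045),(dx+.018,.0562,.016),(dx-.018,.0562,.016)]))-[225,145]+.5)*6-.5).round(1).tolist())
```

```text
[[-0.2, 0.3], [-0.3, -0.5], [0.5, 0.2]] [ 0.00229753  0.0766281  -0.01262822]
[[232.3, 166.1], [298.4, 152.6], [287.0, 222.2]]
[[234.0, 156.2], [300.0, 143.0], [288.6, 212.5]]
```

Measured x offset is about +2 mm, aligned within 0.01 rad. I'll add a small sideways drift towards -x and let the round noses centre the valve.

Request:
{"op": "drive_tool", "data": {
  "increments": [
    [[0.4, 0.03, 0], 0],
    [[0.4, 0.03, 0], 0],
    [[0.4, 0.03, 0], 0],
    [[0.4, 0.03, 0], 0],
    [[0.4, 0.03, 0], 0],
    [[0.3, 0, 0], 0],
    [[0.3, 0, 0], 0],
    [[0.3, 0, 0], 0],
    [[0.3, 0, 0], 0]
  ]
}}

```text
clock: 12.55
tool_pos: [0.5911, -0.0058, 0.1828]
tcp_rot: [[-0.15, -0.989, 0.0], [-0.989, 0.15, 0.0], [-0.0, -0.0, -1.0]]
ft_force: [0.4, 0.6, -0.5]
opening: 0.0001
gripper_force: 0.4
```

Request:
{"op": "drive_tool", "data": {
  "increments": [
    [[0.3, 0, 0], 0],
    [[0.3, 0, 0], 0],
    [[0.3, 0, 0], 0],
    [[0.3, 0, 0], 0],
    [[0.3, 0, 0], 0]
  ]
}}

```text
clock: 13.18
tool_pos: [0.5888, -0.0206, 0.1827]
tcp_rot: [[-0.15, -0.989, 0.0], [-0.989, 0.15, 0.0], [-0.0, -0.0, -1.0]]
ft_force: [0.3, 0.4, 0.8]
opening: -0.0002
gripper_force: 0.4
```

Request:
{"op": "drive_tool", "data": {
  "increments": [
    [[0.3, 0, 0], 0],
    [[0.3, 0, 0], 0],
    [[0.3, 0, 0], 0],
    [[0.3, 0, 0], 0],
    [[0.3, 0, 0], 0]
  ]
}}

```text
clock: 13.8
tool_pos: [0.5865, -0.0355, 0.1827]
tcp_rot: [[-0.15, -0.989, -0.0], [-0.989, 0.15, 0.0], [-0.0, 0.0, -1.0]]
ft_force: [-1.3, -0.0, -0.7]
opening: 0.0002
gripper_force: 0.4
```

Request:
{"op": "drive_tool", "data": {
  "increments": [
    [[0.25, 0, 0], 0],
    [[0.25, 0, 0], 0],
    [[0.2, 0, 0], 0],
    [[0.2, 0, 0], 0],
    [[0.1, 0, 0], 0]
  ]
}}

```text
clock: 14.42
tool_pos: [0.585, -0.0453, 0.1827]
tcp_rot: [[-0.15, -0.989, -0.0], [-0.989, 0.15, 0.0], [-0.0, 0.0, -1.0]]
ft_force: [0.7, 0.7, -0.8]
opening: -0.0002
gripper_force: 0.4
```

```bash
python3 w.py
```

```text
14.425 tool in cradle mm [-0.59095599 57.7350917 ] 0.1827434763680358 xdir vs cradle -y deg -0.09198145269299118
```

Request:
{"op": "drive_tool", "data": {
  "increments": [
    [[0.1, 0, 0], 0],
    [[0.1, 0, 0], 0],
    [[0.1, 0, 0], 0],
    [[0, 0, 0], 0]
  ]
}}

```text
clock: 14.92
tool_pos: [0.5846, -0.0483, 0.1828]
tcp_rot: [[-0.15, -0.989, 0.0], [-0.989, 0.15, -0.0], [0.0, -0.0, -1.0]]
ft_force: [0.2, 0.3, -0.3]
opening: 0.0002
gripper_force: 0.2
```

Request:
{"op": "drive_tool", "data": {
  "increments": [
    [[0.1, 0, 0], 0],
    [[0, 0, 0], 0]
  ]
}}

```text
clock: 15.18
tool_pos: [0.5845, -0.0492, 0.1828]
tcp_rot: [[-0.15, -0.989, 0.0], [-0.989, 0.15, 0.0], [-0.0, -0.0, -1.0]]
ft_force: [-0.4, 0.0, -0.9]
opening: 0.0
gripper_force: 0.3
```

Request:
{"op": "drive_tool", "data": {
  "increments": [
    [[0.1, 0, 0], 0],
    [[0, 0, 0], 0]
  ]
}}

```text
clock: 15.42
tool_pos: [0.5843, -0.0502, 0.1827]
tcp_rot: [[-0.15, -0.989, 0.0], [-0.989, 0.15, -0.0], [0.0, -0.0, -1.0]]
ft_force: [-0.2, 0.7, -1.1]
opening: -0.0003
gripper_force: 0.3
```

No seal contact yet. I'll go on in single-millimetre steps.

Request:
{"op": "drive_tool", "data": {
  "increments": [
    [[0.1, 0, 0], 0],
    [[0, 0, 0], 0]
  ]
}}

```text
clock: 15.68
tool_pos: [0.5841, -0.0513, 0.1828]
tcp_rot: [[-0.15, -0.989, 0.0], [-0.989, 0.15, -0.0], [0.0, -0.0, -1.0]]
ft_force: [0.3, 1.1, -0.4]
opening: 0.0001
gripper_force: 0.3
```

Request:
{"op": "drive_tool", "data": {
  "increments": [
    [[0.1, 0, 0], 0],
    [[0, 0, 0], 0]
  ]
}}

```text
clock: 15.92
tool_pos: [0.5842, -0.0516, 0.1827]
tcp_rot: [[-0.149, -0.989, 0.0], [-0.989, 0.149, 0.001], [-0.001, 0.0, -1.0]]
ft_force: [0.7, 2.9, 0.8]
opening: -0.0001
gripper_force: 1.2
```

Request:
{"op": "drive_tool", "data": {
  "increments": [
    [[0.1, 0, 0], 0],
    [[0, 0, 0], 0]
  ]
}}

```text
clock: 16.18
tool_pos: [0.5842, -0.0519, 0.1828]
tcp_rot: [[-0.149, -0.989, 0.0], [-0.989, 0.149, 0.003], [-0.003, 0.0, -1.0]]
ft_force: [0.7, 4.3, 1.9]
opening: 0.0003
gripper_force: 2.6
```

```bash
python3 w.py
```

```text
16.175 tool in cradle mm [-0.4404497  51.12505002] 0.18275604791765548 xdir vs cradle -y deg -0.01991432060584941
```

Request:
{"op": "drive_tool", "data": {
  "increments": [
    [[0.1, 0, 0], 0],
    [[0, 0, 0], 0],
    [[0, 0, 0], 0],
    [[-1, 0, 0], 0],
    [[-2, 0, 0], 0],
    [[0, 0, -3], 0],
    [[0, 0, -2.5], 0],
    [[0, -4, 0], 0],
    [[0, 0, 0], 0],
    [[0, 0, 0], 0]
  ]
}}

```text
clock: 17.42
tool_pos: [0.6271, -0.0299, 0.2371]
tcp_rot: [[-0.15, -0.989, -0.002], [-0.989, 0.15, -0.0], [0.001, 0.002, -1.0]]
ft_force: [-0.3, -0.2, -0.6]
opening: -0.0003
gripper_force: 0.0
```

```bash
python3 w.py
python3 - <<'E'
from h import *
print(np.round(env.get_state()['joint_pos'],1))
im=env.read_camera("top"); im2=env.read_camera("side")
a=cv2.resize(im[145:235,260:326][:,:,::-1],(396,540),interpolation=cv2.INTER_CUBIC)
b=cv2.resize(im2[175:242,265:315][:,:,::-1],(400,540),interpolation=cv2.INTER_CUBIC)
cv2.imwrite("pics/crop3.png",np.hstack([a,b]))
E
```

```text
17.425 tool in cradle mm [38.7416016  79.22865491] 0.2370930254736367 xdir vs cradle -y deg -0.07147670764942404
[ -23.1   51.5   43.4   95.6  -43.5   51.2 -150.4]
```

View pics/crop3.png

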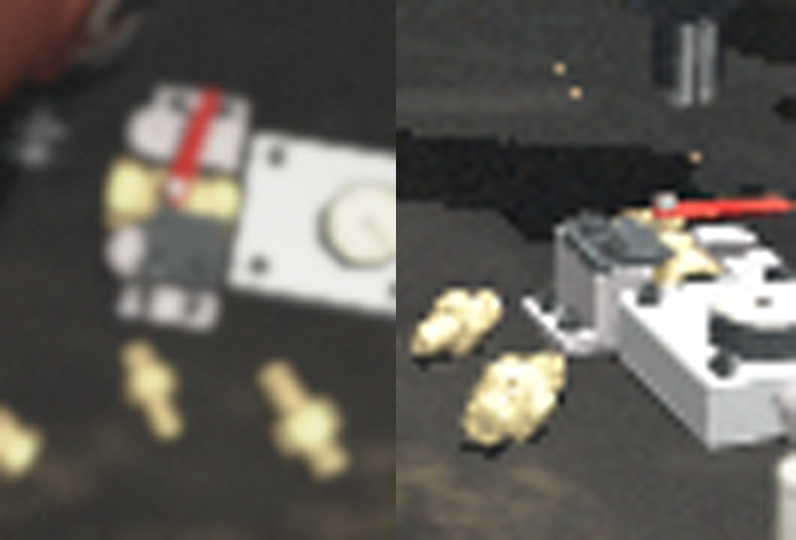

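The valve sits home between the jaws. Left panel: pivot at (176,187), lever over the +x jaw to (212,93), still shut. I'll verify this and work out the lever sweep.

Run:
```python
from h import *
c=np.load("c.npy")
q=uncrop([(176,187),(212,93)],(260,145))
P=[]
for z,u in zip((.045,.045),q):
    w=least_squares(lambda p:(proj("top",[[p[0],p[1],z]])-u).ravel(),[.6,-.1]).x; P.append(rel(c,np.r_[w,0])[:2]*1000)
d=P[1]-P[0]; print(P,"len",np.hypot(*d),"lever angle",np.arctan2(d[0],-d[1]))
t=np.radians(np.r_[0:91:6,93,95]); T=np.c_[38*np.cos(t)+6*np.sin(t)+14.5,11-38*np.sin(t)+6*np.cos(t)+11]
print(T[0],T[-3],np.round(np.c_[-np.diff(T[:,1]),-np.diff(T[:,0])]/10,2).tolist())
```

```text
[array([ 2.03776125, 11.08905711]), array([51.63062771,  0.78396666])] len 50.65221903271809 lever angle 1.3659180781254516
[52.5 28. ] [ 20.5 -16. ] [[0.4, -0.04], [0.4, 0.0], [0.4, 0.04], [0.39, 0.08], [0.38, 0.12], [0.37, 0.16], [0.35, 0.2], [0.33, 0.24], [0.3, 0.27], [0.27, 0.3], [0.24, 0.33], [0.2, 0.35], [0.16, 0.37], [0.12, 0.38], [0.08, 0.39], [0.03, 0.2], [0.01, 0.13]]
```

The pivot reads (2, 11) mm in the cradle frame and the lever 1.37 rad, so the valve is home and shut. I'll move beside the lever and lower.

Request:
{"op": "drive_tool", "data": {
  "increments": [
    [[0, -1.45, 0], 0],
    [[2, 0, 1.5], 0],
    [[1.4, 0, 1.2], 0],
    [[0, 0, 0], 0],
    [[0.6, 0, 0], 0],
    [[0.6, 0, 0], 0],
    [[0.5, 0, 0], 0],
    [[0, 0, 0], 0]
  ]
}}

```text
clock: 18.52
tool_pos: [0.6344, -0.0836, 0.2111]
tcp_rot: [[-0.151, -0.989, 0.0], [-0.989, 0.151, -0.0], [0.0, -0.001, -1.0]]
ft_force: [-0.3, 0.5, -0.4]
opening: -0.0001
gripper_force: 0.0
```

Request:
{"op": "drive_tool", "data": {
  "increments": [
    [[0.4, -0.04, 0], 0],
    [[0.4, 0, 0], 0],
    [[0.4, 0.04, 0], 0],
    [[0.39, 0.08, 0], 0],
    [[0.38, 0.12, 0], 0],
    [[0.37, 0.16, 0], 0],
    [[0.35, 0.2, 0], 0],
    [[0, 0, 0], 0]
  ]
}}

```text
clock: 19.52
tool_pos: [0.6245, -0.1095, 0.2109]
tcp_rot: [[-0.151, -0.989, -0.0], [-0.989, 0.151, -0.001], [0.001, 0.0, -1.0]]
ft_force: [1.4, 0.5, 0.0]
opening: -0.0003
gripper_force: 0.3
```

```bash
python3 w.py
python3 - <<'E'
from h import *
im=env.read_camera("top"); im2=env.read_camera("side")
a=cv2.resize(im[145:235,260:326][:,:,::-1],(396,540),interpolation=cv2.INTER_CUBIC)
b=cv2.resize(im2[175:242,265:315][:,:,::-1],(400,540),interpolation=cv2.INTER_CUBIC)
cv2.imwrite("pics/crop4.png",np.hstack([a,b]))
E
```

```text
19.525 tool in cradle mm [47.93422255  0.15069137] 0.21085526006711708 xdir vs cradle -y deg -0.13498106121551245
```

View pics/crop4.png

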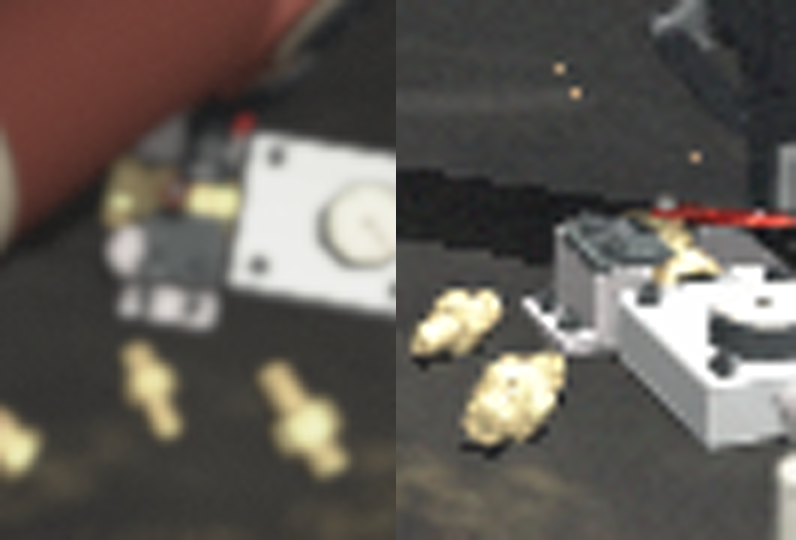

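The lever is turning: its end is now at (243,122), the valve unmoved. I'll continue the arc.

Request:
{"op": "drive_tool", "data": {
  "increments": [
    [[0.33, 0.24, 0], 0],
    [[0.3, 0.27, 0], 0],
    [[0.27, 0.3, 0], 0],
    [[0.24, 0.33, 0], 0],
    [[0.2, 0.35, 0], 0],
    [[0.16, 0.37, 0], 0],
    [[0.12, 0.38, 0], 0],
    [[0, 0, 0], 0]
  ]
}}

```text
clock: 20.62
tool_pos: [0.5996, -0.1218, 0.2108]
tcp_rot: [[-0.151, -0.989, -0.001], [-0.989, 0.151, 0.0], [0.0, 0.001, -1.0]]
ft_force: [0.8, -1.1, 0.6]
opening: 0.0002
gripper_force: 0.9
```

Request:
{"op": "drive_tool", "data": {
  "increments": [
    [[0.08, 0.39, 0], 0],
    [[0, 0.2, 0], 0],
    [[0, 0, 0], 0]
  ]
}}

```text
clock: 21.0
tool_pos: [0.5939, -0.1214, 0.2106]
tcp_rot: [[-0.15, -0.989, -0.001], [-0.989, 0.15, 0.0], [-0.0, 0.001, -1.0]]
ft_force: [1.6, -1.4, 1.4]
opening: 0.0
gripper_force: 1.0
```

```bash
python3 w.py
```

```text
21.0 tool in cradle mm [ 19.46263715 -16.13705464] 0.21063228927910105 xdir vs cradle -y deg -0.09832716061693247
```

Request:
{"op": "drive_tool", "data": {
  "increments": [
    [[0, 0.15, 0], 0],
    [[0, 0, 0], 0]
  ]
}}

```text
clock: 21.25
tool_pos: [0.5926, -0.121, 0.2106]
tcp_rot: [[-0.15, -0.989, -0.001], [-0.989, 0.15, 0.0], [-0.0, 0.001, -1.0]]
ft_force: [1.4, -1.0, 0.7]
opening: -0.0001
gripper_force: 1.0
```

Request:
{"op": "drive_tool", "data": {
  "increments": [
    [[0, 0.1, 0], 0],
    [[0, 0, 0], 0]
  ]
}}

```text
clock: 21.5
tool_pos: [0.5918, -0.1209, 0.2107]
tcp_rot: [[-0.15, -0.989, -0.0], [-0.989, 0.15, 0.0], [-0.0, 0.0, -1.0]]
ft_force: [1.5, -1.9, 0.4]
opening: -0.0001
gripper_force: 1.0
```

Request:
{"op": "drive_tool", "data": {
  "increments": [
    [[0, 0.1, 0], 0],
    [[0, 0, 0], 0]
  ]
}}

```text
clock: 21.75
tool_pos: [0.5908, -0.1208, 0.2107]
tcp_rot: [[-0.15, -0.989, -0.0], [-0.989, 0.15, 0.0], [-0.0, 0.0, -1.0]]
ft_force: [2.1, -1.3, 0.5]
opening: -0.0
gripper_force: 1.0
```

Request:
{"op": "drive_tool", "data": {
  "increments": [
    [[0.04, 0.12, 0], 0],
    [[0, 0, 0], 0]
  ]
}}

```text
clock: 22.0
tool_pos: [0.5896, -0.1209, 0.2107]
tcp_rot: [[-0.15, -0.989, 0.0], [-0.989, 0.15, 0.0], [-0.0, 0.0, -1.0]]
ft_force: [2.4, -1.7, -0.0]
opening: 0.0003
gripper_force: 1.1
```

Request:
{"op": "drive_tool", "data": {
  "increments": [
    [[0.03, 0.1, 0], 0],
    [[0, 0, 0], 0]
  ]
}}

```text
clock: 22.25
tool_pos: [0.5888, -0.121, 0.2107]
tcp_rot: [[-0.15, -0.989, 0.0], [-0.989, 0.15, 0.0], [-0.0, -0.0, -1.0]]
ft_force: [2.9, -1.0, 0.1]
opening: 0.0001
gripper_force: 1.4
```

```bash
python3 w.py
python3 - <<'E'
from h import *
im=env.read_camera("top"); im2=env.read_camera("side")
a=cv2.resize(im[145:235,260:326][:,:,::-1],(396,540),interpolation=cv2.INTER_CUBIC)
b=cv2.resize(im2[175:242,275:325][:,:,::-1],(400,540),interpolation=cv2.INTER_CUBIC)
cv2.imwrite("pics/crop5.png",np.hstack([a,b]))
E
```

```text
22.25 tool in cradle mm [ 14.3816073  -16.48573918] 0.21071842019341894 xdir vs cradle -y deg -0.07305679616703742
```

View pics/crop5.png

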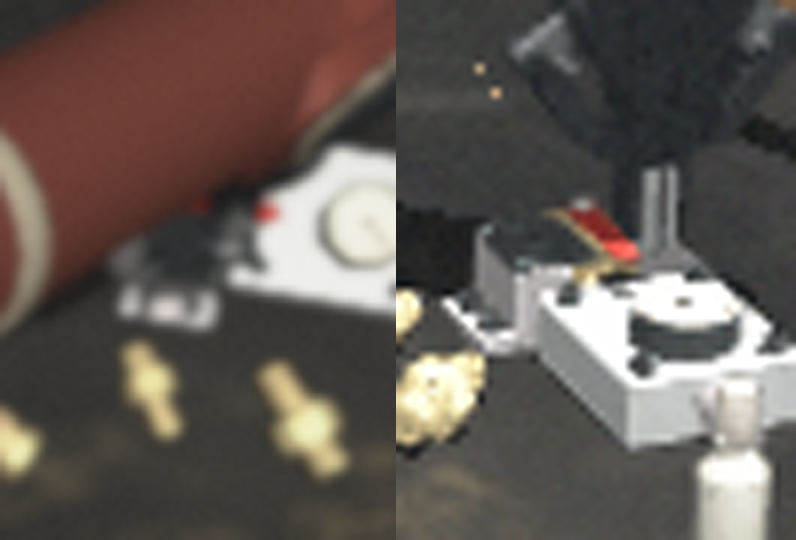

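The lever is nearly in line: its end is at (268,211) in the left panel and (625,255) in the right. I'll compute the residual angle.

Run:
```python
from h import *
c=np.load("c.npy")
for px in ((.0,.011),(.002,.011)):
  for a in (0,.1,.2): 
    print(px,a,((proj("top",tf(c,[(px[0]+.052*np.sin(a),px[1]-.052*np.cos(a),.045)]))-[260,145]+.5)*6-.5).round(0), ((proj("side",tf(c,[(px[0]+.054*np.sin(a),px[1]-.054*np.cos(a),.045)]))-[275,175]+.5)*8-.5).round(0))
```

```text
(0.0, 0.011) 0 [[280. 208.]] [[248. 254.]]
(0.0, 0.011) 0.1 [[281. 198.]] [[260. 252.]]
(0.0, 0.011) 0.2 [[281. 187.]] [[271. 249.]]
(0.002, 0.011) 0 [[281. 204.]] [[253. 253.]]
(0.002, 0.011) 0.1 [[282. 194.]] [[265. 251.]]
(0.002, 0.011) 0.2 [[282. 183.]] [[276. 249.]]
```

Request:
{"op": "drive_tool", "data": {
  "increments": [
    [[0, 0.1, 0], 0],
    [[0, 0, 0], 0]
  ]
}}

```text
clock: 22.6
tool_pos: [0.5881, -0.1208, 0.2109]
tcp_rot: [[-0.15, -0.989, 0.001], [-0.989, 0.15, -0.0], [-0.0, -0.001, -1.0]]
ft_force: [4.0, -0.6, -0.4]
opening: 0.0001
gripper_force: 2.1
```

Request:
{"op": "drive_tool", "data": {
  "increments": [
    [[0, 0.1, 0], 0],
    [[0, 0, 0], 0]
  ]
}}

```text
clock: 22.85
tool_pos: [0.5874, -0.1207, 0.211]
tcp_rot: [[-0.15, -0.989, 0.002], [-0.989, 0.15, -0.0], [-0.0, -0.002, -1.0]]
ft_force: [5.5, 0.3, -1.5]
opening: 0.0002
gripper_force: 2.4
```

The force is climbing steeply, so the lever is at its stop. I'll back off and check.

Request:
{"op": "drive_tool", "data": {
  "increments": [
    [[0, -0.3, 0], 0],
    [[0, -1, 0], 0],
    [[0, -1, 0], 0],
    [[0, 0, -3], 0],
    [[0, 0, -5], 0],
    [[-5, 0, -3], 0],
    [[-5, 0, 0], 0],
    [[-5, 0, 0], 0],
    [[-5, 0, 0], 0],
    [[-5, 0, 0], 0],
    [[0, 0, 0], 0],
    [[0, 0, 0], 0]
  ]
}}

```text
clock: 24.35
tool_pos: [0.6466, 0.1226, 0.3202]
tcp_rot: [[-0.15, -0.989, -0.002], [-0.989, 0.15, -0.002], [0.002, 0.001, -1.0]]
ft_force: [0.3, -1.5, 0.1]
opening: 0.0002
gripper_force: 0.0
```

Run:
```python
from h import *
im=env.read_camera("top"); im2=env.read_camera("side")
a=cv2.resize(im[145:235,260:326][:,:,::-1],(396,540),interpolation=cv2.INTER_CUBIC)
b=cv2.resize(im2[175:242,275:325][:,:,::-1],(400,540),interpolation=cv2.INTER_CUBIC)
cv2.imwrite("pics/crop6.png",np.hstack([a,b]))
```

```text
(no output)
```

View pics/crop6.png

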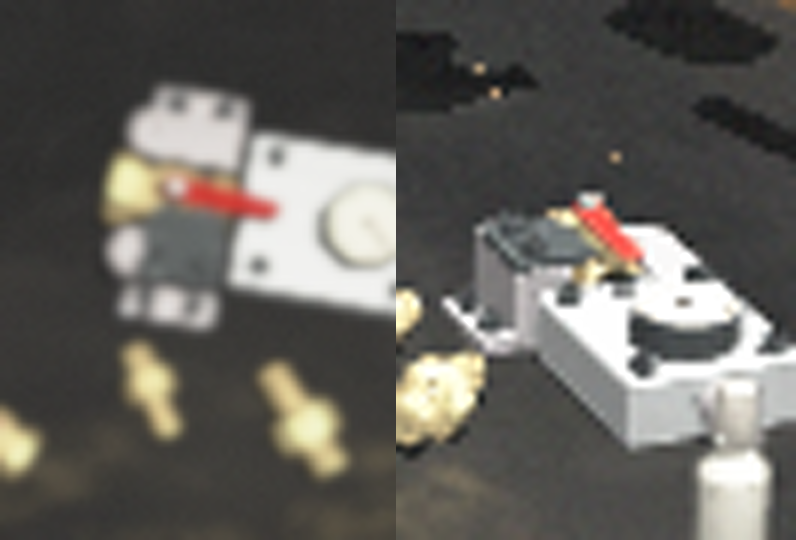

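```bash
python3 - <<'E'
from h import *
c=np.load("c.npy")
def ana(f):
    im=cv2.imread(f)[:, :396].astype(int); b,g,r=im[...,0],im[...,1],im[...,2]
    m=((r-g>70)&(r-b>60)).astype(np.uint8); m[:, :100]=0; m[400:]=0
    n,l,st,_=cv2.connectedComponentsWithStats(m); k=1+np.argmax(st[1:,4]); ys,xs=np.where(l==k)
    q=np.c_[xs,ys].astype(float); mu=q.mean(0); d=np.linalg.svd(q-mu,full_matrices=False)[2][0]; t=(q-mu)@d
    e=uncrop([mu+d*t.min(),mu+d*t.max()],(260,145))
    P=[rel(c,np.r_[least_squares(lambda p:(proj("top",[[p[0],p[1],.046]])-u).ravel(),[.6,-.1]).x,0])[:2]*1000 for u in e]
    y=((r>150)&(g>130)&(b<150)&(r-b>40)); y[:140]=0;y[260:]=0
    yy,xx=np.where(y&(np.arange(396)[None]<165)); 
    print(f,np.round(P,1).tolist(),"ang",np.arctan2(P[1][0]-P[0][0],-(P[1][1]-P[0][1])),"rear brass px",np.percentile(xx,[1,99]),np.percentile(yy,[1,50,99]))
ana("pics/crop3.png");ana("pics/crop6.png")
E
python3 w.py
```

```text
pics/crop3.png [[52.0, 0.7], [6.1, 10.0]] ang -1.769642055373052 rear brass px [109. 164.] [164. 194. 223.]
pics/crop6.png [[1.0, 6.7], [-2.1, -38.1]] ang -0.07083398013391082 rear brass px [109. 164.] [156. 190. 216.]
24.45 tool in cradle mm [ 35.71764972 231.14363388] 0.3210803096466361 xdir vs cradle -y deg -0.26789763853817306
```

The lever lies in line (relative to the valve about 0), but the valve has yawed about 0.06 rad within the jaw clearance and may have eased off the seal by about 1 mm. I'll give the rear a gentle nudge up to the earlier seal contact position to be safe.

Request:
{"op": "drive_tool", "data": {
  "increments": [
    [[4, 1.2, 0], 0],
    [[4, 1.2, 0], 0],
    [[4, 1.2, 0], 0],
    [[3.6, 0, 0], 0],
    [[0, 0, 3.5], 0],
    [[0, 0, 3.5], 0],
    [[0, 0, 3.5], 0],
    [[0, 0, 2.3], 0],
    [[0, 0, 1.0], 0],
    [[0, 0, 0], 0],
    [[0, 0, 0], 0]
  ]
}}

```text
clock: 25.82
tool_pos: [0.5884, -0.0263, 0.184]
tcp_rot: [[-0.15, -0.989, 0.002], [-0.989, 0.15, -0.0], [0.0, -0.002, -1.0]]
ft_force: [-0.3, -0.1, 0.4]
opening: 0.0001
gripper_force: 0.0
```

```bash
python3 w.py
```

```text
25.825 tool in cradle mm [-0.12348943 77.02377118] 0.18397597487283554 xdir vs cradle -y deg -0.0884256442141691
```

Tool y is 77 mm and contact was at about 51–52 mm.

Request:
{"op": "drive_tool", "data": {
  "increments": [
    [[0.5, 0, 0], 0],
    [[0.5, 0, 0], 0],
    [[0.4, 0, 0], 0],
    [[0.3, 0, 0], 0],
    [[0.2, 0, 0], 0],
    [[0.2, 0, 0], 0],
    [[0.1, 0, 0], 0],
    [[0.1, 0, 0], 0],
    [[0, 0, 0], 0]
  ]
}}

```text
clock: 26.95
tool_pos: [0.5844, -0.0487, 0.1827]
tcp_rot: [[-0.15, -0.989, -0.0], [-0.989, 0.15, 0.0], [-0.0, 0.0, -1.0]]
ft_force: [-0.2, 0.3, -0.2]
opening: -0.0001
gripper_force: 0.0
```

Request:
{"op": "drive_tool", "data": {
  "increments": [
    [[0.1, 0, 0], 0],
    [[0.1, 0, 0], 0],
    [[0, 0, 0], 0]
  ]
}}

```text
clock: 27.32
tool_pos: [0.5842, -0.0505, 0.1827]
tcp_rot: [[-0.15, -0.989, -0.0], [-0.989, 0.15, 0.001], [-0.001, 0.0, -1.0]]
ft_force: [0.9, 0.1, 0.2]
opening: -0.0001
gripper_force: 0.3
```

Request:
{"op": "drive_tool", "data": {
  "increments": [
    [[0.1, 0, 0], 0],
    [[0, 0, 0], 0]
  ]
}}

```text
clock: 27.58
tool_pos: [0.5841, -0.0509, 0.1827]
tcp_rot: [[-0.149, -0.989, -0.0], [-0.989, 0.149, 0.002], [-0.002, 0.0, -1.0]]
ft_force: [0.0, 3.3, 0.8]
opening: -0.0001
gripper_force: 1.5
```

Request:
{"op": "drive_tool", "data": {
  "increments": [
    [[0.1, 0, 0], 0],
    [[0.05, 0, 0], 0],
    [[0, 0, 0], 0],
    [[0, 0, 0], 0]
  ]
}}

```text
clock: 28.08
tool_pos: [0.584, -0.0514, 0.1827]
tcp_rot: [[-0.148, -0.989, -0.0], [-0.989, 0.148, 0.005], [-0.005, 0.001, -1.0]]
ft_force: [0.3, 5.9, 3.4]
opening: 0.0001
gripper_force: 2.9
```

Request:
{"op": "drive_tool", "data": {
  "increments": [
    [[-0.3, 0, 0], 0],
    [[-1, 0, 0], 0],
    [[-2, 0, 0], 0],
    [[0, 0, -4], 0],
    [[0, 0, -5], 0],
    [[-5, 0, -3], 0],
    [[-5, 0, 0], 0],
    [[-5, 0, 0], 0],
    [[0, 0, 0], 0],
    [[0, 0, 0], 0],
    [[0, 0, 0], 0]
  ]
}}

```text
clock: 29.45
tool_pos: [0.611, 0.1263, 0.3031]
tcp_rot: [[-0.153, -0.988, 0.0], [-0.988, 0.153, -0.001], [0.001, -0.0, -1.0]]
ft_force: [0.2, -0.1, -0.1]
opening: 0.0003
gripper_force: 0.0
```

```bash
python3 - <<'E'
from h import *
c=np.load("c.npy")
im=env.read_camera("top")
im=cv2.resize(im[145:235,260:326][:,:,::-1],(396,540),interpolation=cv2.INTER_CUBIC).astype(int); cv2.imwrite("pics/crop7.png",im)
b,g,r=im[...,0],im[...,1],im[...,2]
m=((r-g>70)&(r-b>60)).astype(np.uint8); m[:, :100]=0; m[400:]=0
n,l,st,_=cv2.connectedComponentsWithStats(m); k=1+np.argmax(st[1:,4]); ys,xs=np.where(l==k)
q=np.c_[xs,ys].astype(float); mu=q.mean(0); d=np.linalg.svd(q-mu,full_matrices=False)[2][0]; t=(q-mu)@d
P=[rel(c,np.r_[least_squares(lambda p:(proj("top",[[p[0],p[1],.046]])-u).ravel(),[.6,-.1]).x,0])[:2]*1000 for u in uncrop([mu+d*t.min(),mu+d*t.max()],(260,145))]
y=((r>150)&(g>130)&(b<150)&(r-b>40)); y[:140]=0;y[260:]=0
yy,xx=np.where(y&(np.arange(396)[None]<165))
print(np.round(P,1).tolist(),np.arctan((P[0][0]-P[1][0])/(P[0][1]-P[1][1])),np.percentile(xx,[1,99]),np.percentile(yy,[1,50,99]))
E
python3 w.py
```

```text
[[1.0, 6.6], [-2.0, -38.1]] 0.06744737031333085 [109. 164.] [156.85 190.   216.  ]
29.5 tool in cradle mm [ -0.33136001 231.23869798] 0.303058509311443 xdir vs cradle -y deg -0.2521217336938122[ WARN:0@0.475] global loadsave.cpp:1063 imwrite_ Unsupported depth image for selected encoder is fallbacked to CV_8U.
```

The nudge met the seal at the same place and nothing changed, so the valve is home and the lever is at its stop. Handing in.

```bash
python3 -c "
from rig import env
print(env.job_done())"
```

```text
the job is handed in; nothing more can be done
None
```

I pushed the valve home against the seal, turned the red lever to its open stop, backed the arm clear and handed the job in at about 29.5 s; no verdict was returned, and my last measurements put the lever in line with the valve and the valve turned about 0.07 rad in the jaws, within the 0.18 rad limit.

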